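Slide a sample holder under the hold-down spring of an analyser

TASK

Load the sample holder that lies in the loading lane of the analyser: press it down hard with the fingertips so that the sprung bed under it sinks and its nose clears the yellow gate bar, and, keeping it pressed, slide it under the bar and the copper leaf spring until its nose meets the end stop. Then let it go and move clear. Only press and push it, never lift it, and leave everything else where it is.

Things in the scene. Friction and masses are not known exactly. Their poses are not given: they have to be found in the camera images.
- holder: The sample holder to load: loose aluminium plate 120 x 60 x 12 mm, about 180 g. Origin under its centre (underside); x axis along its length to the nose, which faces the gate; z up. Red-brown tablet on its front half, orange finger pad on its rear half. Starts flat on the sprung bed, nose 8 to 45 mm short of the gate bar. Slides easily on the bed.
- pad (a point): The place to press: centre of the orange pad (34 x 48 mm) on the holder's top face, 40 mm behind its centre, 12 mm above its underside. Ahead of the pad a black cross rib, 5 mm high and 6 mm thick, spans the holder; its rear face is 22 mm behind the holder's centre, so a fingertip on the pad can push on it.
- dock: Fixed loading dock, grey plate 360 x 130 x 12 mm. Origin on the bench under the middle of the gate bar's front face; x = loading direction, z up. Lane 64 mm wide, from x = -178 mm to the end stop, between aluminium rails 10 mm wide, tops 31 mm above the bench. White ledge (12 mm high) with two rings beside it at y = -65 to -140 mm. White-blue detector housing 82 mm tall at x = 75 to 170 mm.
- gate (a point): Middle of the lower front edge of the yellow gate bar. Axes as the dock's. The bar crosses the lane from dock x = 0 to 10 mm, 90 mm wide, underside 34 mm and top 44 mm above the bench. With the bed up the holder's top is at 38 mm, 4 mm too high to pass; with the bed fully down it is at 29 mm.
- home (a point): Where the holder's origin comes when it is loaded: nose on the dark end stop (face at dock x = 60 mm, top 46 mm above the bench), holder centred in the lane straight under the gate's front edge, 22 mm above the bench. Axes as the dock's.
- bed (a joint): Depth (m) of the white sprung bed, 236 x 62 mm, under the whole lane: 0 = up (top 26 mm above the bench), 0.009 = on its stop. Needs 5 N to start, 12.4 N at the bottom. The holder clears the gate beyond 0.004; 0.007 gives room. Stays level, moves only up and down. Once the holder under the gate is let go, it rises and rests near 0.004.
- leaf (a joint): Angle (rad) of the copper leaf spring, 36 x 38 mm, hinged just behind the gate bar and sloping down along the loading direction; its free end is at dock x = 50 mm. 0 = hanging, free end 27 mm above the bench; grows as the holder lifts it, about 0.16 when loaded. Bears down with 2 to 6 N; the nose wedges under it.
- ring_a: white plastic sample ring, 36 mm across, 12 mm high, lying on the dock's side ledge; origin under its centre (leave alone)
- ring_b: blue plastic sample ring, same size, also on the ledge (leave alone)
- spare: spare sample holder like the one to load but with a grey pad and blue tablet, lying on the bench to the robot's right; origin under its centre (leave alone)
- amber: amber bottle with red cap, 60 mm across, 110 mm tall, standing on the bench; origin under its centre (leave alone)
- beaker: glass beaker, 70 mm across, 80 mm tall, on the bench; origin under its centre (leave alone)
- flask: glass volumetric flask, 76 mm across, 157 mm tall, on the bench; origin under its centre (leave alone)
- spatula: steel spatula 160 mm long lying on the bench (leave alone)
Not all that is in view belongs to the job. What is shaped like the holder but purple is not meant.

How it is judged:
By the outcome, as a careful person would: the job done as asked, in the order asked, and still so for the second after the job is handed in, with the robot touching nothing.
It also fails if it takes over 42 s, if anything falls off the work surface, if the arm or the gripper's body presses on something with over 40 N, if the wrist force passes 120 N, or if a joint passes its speed limit or range.

ROBOT

A 6-joint arm with a two-finger parallel gripper is mounted at the origin on the work surface. World frame = base frame: x ahead of the robot, y to its left, z up, the work surface at z = 0. Lengths are in m, angles in rad, forces in N, time in s.
With the tool pointing down it reaches from about 0.35 to 0.85 m from the base axis. Payload 8.1 kg.
Tool frame: the origin (TCP) lies at the centre of the arm's flange, where the gripper is bolted on; the fingertips stand 186 mm ahead of it and the grasp point (between the pads) lies 167 mm ahead of it; z points along the fingers, y is the direction in which the jaws open and shut (so a half turn about z gives the same grasp; the last joint's range is limited). The gripper opens to 93 mm and grips with 3 to 60 N. Pads are 15 mm wide; open, the fingers measure 128 mm over their backs; the gripper's body (75 mm by 188 mm) begins 65 mm behind the grasp point.
Start: joints at [1.158, 0.13, 1.488, -0, 1.523, -0.085], TCP at [0.193, 0.568, 0.405] pointing down, gripper open.
Joint ranges: [-2.96, 2.96], [-0.89, 2.26], [0.02, 2.5], [-1.34, 4.48], [0, 2.73], [-2.66, 2.66]. Speed limits (rad/s): [2.39, 2.39, 2.79, 3.14, 3.14, 3.14].

INTERFACE

Orientations are given as a rotation vector (axis times angle).
In Python, from plant import robot, viewer, order gives the robot as it stands.
- The arm moves only by the tool apply_moves, never from a script. Its argument "deltas" is a list of rows, each a list of 3 entries, a list of its own where there are three numbers: the finger opening in mm, from 0 to 93, then the shift along the tool's x, y, z in mm, then the turn about the tool's z in rad. In form: [[grip, [dx, dy, dz], yaw], ...]. A call has 1 to 5 rows; each row shifts and turns the commanded pose from where the row before left it, along the tool's axes as they then stand; what a row does not reach is not made up. A row lasts 1/8 s, in which the tool goes at most 62.5 mm and 10.7 degrees, less where a joint would pass 70% of its speed; a pose out of reach is approached as far as the arm can. A call is refused whole if a number of a shift passes 62.5 or a number of a turn 0.188, either way. A call with a gripper value outside its range is refused whole. The fingers move at their own pace and stop on an object; "grip_force" is the grip in N (left out, the last holds). Time passes only in rows, so rows that do not move let the fingers close. It gives the time, the measured TCP pose, the force and the opening at its end, in the units of the state.
- robot.read_state(): the state, without advancing time (a new reading comes with each control period).
- viewer.read_camera(name): name is "side" or "top" or "wrist"; returns the picture (420x560x3 uint8, blue, green, red); there is no depth.
- viewer.get_calibration(name): a dict with "fx", "fy", "cx", "cy" (pixels), "distortion" ([k1, k2, p1, p2, k3] as OpenCV has them; the pictures are not rectified), "R" (3x3) and "t" (3): a world point X has camera coordinates R X + t. Camera axes: x right, y down, z forward; pixel columns grow to the right and rows downward; lengths in m; the calibration is good to about 2 mm. A picture is of the moment at which its call begins: read the wrist's pose just before it. get_calibration takes no time and is no camera call; for the wrist camera it gives the pose at the moment of the call.
- order.close_job(): hands the job in, once; it reports no verdict.
The state is a dict: "t": time; "q": joint angles; "dq": joint speeds; "joint_torque": joint torques, N m; "tool_pos": TCP position; "orientation": TCP orientation; "force": force on the tool from outside, world axes, zero at the start; "wrist_torque": the same for the moment, N m; "opening": finger opening in m.
Only numpy, scipy, OpenCV 4.12 (cv2) and the standard library are available. Lean on these libraries where they do the work, as an engineer would, in place of code of your own. Each camera call takes 0.05 s, during which the arm holds its last target. There are 200 camera calls.

## Working session

There is one attempt and no reset: what is moved stays moved. The work goes in short steps, Python scripts to look and compute and a tool call to move; the robot and the scene stay as the last step left them, time stands still between calls to the robot, and variables do not carry over. Pictures are saved under pics/ and viewed, about 8 in all and at most 12, crops included, and the job is handed in when it is done.

Besides the shell and the picture viewer there is one more tool, called after "Emit:" as a command line: name --argument value ..., lists and objects as JSON in quotes. apply_moves: Moves the arm, as the interface text tells. Its arguments: {"type":"object","properties":{"deltas":{"type":"array"},"grip_force":{"type":"number"}},"required":["deltas"]}

```bash
mkdir -p pics; ls
cat > h.py <<'E'
import numpy as np, cv2
from plant import robot, viewer, order
def K(c): return np.array([[c['fx'],0,c['cx']],[0,c['fy'],c['cy']],[0,0,1]])
def ray(c,uv,z):
    p=cv2.undistortPoints(np.array(uv,float).reshape(-1,1,2),K(c),np.array(c['distortion'])).reshape(-1,2)
    R=np.array(c['R']);t=np.array(c['t']);C=-R.T@t
    d=np.c_[p,np.ones(len(p))]@R
    return C+d*((z-C[2])/d[:,2])[:,None]
def proj(c,X):
    return cv2.projectPoints(np.array(X,float).reshape(-1,1,3),cv2.Rodrigues(np.array(c['R']))[0],np.array(c['t']),K(c),np.array(c['distortion']))[0].reshape(-1,2)
E
python3 - <<'E'
from h import *
s=robot.read_state();print({k:np.round(v,3) for k,v in s.items()})
for n in("top","side"):
    im=viewer.read_camera(n);cv2.imwrite(f"pics/{n}0.png",im)
    c=viewer.get_calibration(n);R=np.array(c['R']);print(n,c['fx'],(-R.T@c['t']).round(3))
E
```

```text
pics
{'t': np.float64(0.0), 'q': array([ 1.158,  0.131,  1.489,  0.   ,  1.523, -0.085]), 'dq': array([-0.001, -0.002,  0.001, -0.001,  0.001,  0.001]), 'joint_torque': array([ 1.0000e-03, -5.5986e+01, -4.9175e+01,  7.7000e-02,  3.6000e-02,
       -0.0000e+00]), 'tool_pos': array([0.193, 0.568, 0.404]), 'orientation': array([-5.130e-01, -3.099e+00,  3.000e-03]), 'force': array([-0.963, -0.362, -0.319]), 'wrist_torque': array([-0.001,  0.011,  0.006]), 'opening': np.float64(0.093)}
top 515.8108187868917 [ 0.438 -0.028  1.387]
side 422.0249473644539 [ 0.083 -0.597  0.753]
```

View pics/top0.png

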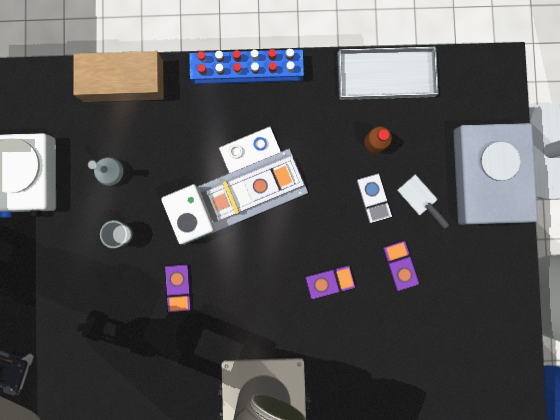

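View pics/side0.png

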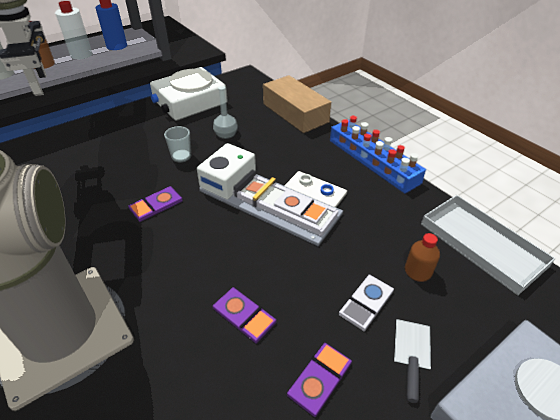

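The top view shows the dock with the gate bar at about (230,197), the tablet at (260,186) and the orange pad at (283,175). Loading runs toward the lower left. The purple plates are decoys.

Run:
```python
from h import *
im=cv2.imread("pics/top0.png");cv2.imwrite("pics/topc.png",cv2.resize(im[120:250,150:320],None,fx=4.6,fy=4.6,interpolation=cv2.INTER_CUBIC))
c=viewer.get_calibration("top")
P=ray(c,[[283,175],[260,186],[230,197]],.038);print(P.round(3)); d=P[0]-P[2];print(np.arctan2(-d[1],-d[0]))
w=viewer.get_calibration("wrist");R=np.array(w['R']);s=robot.read_state()
T=cv2.Rodrigues(s['orientation'])[0];print("tool R",T.round(3));print("cam pos in tool",(T.T@(-R.T@w['t']-s['tool_pos'])).round(3),"cam axes in tool",(R@T).round(2).tolist(),w['fx'])
```

```text
[[ 0.594 -0.066  0.038]
 [ 0.566 -0.005  0.038]
 [ 0.54   0.075  0.038]]
1.937893077270866
tool R [[-0.947  0.322 -0.001]
 [ 0.322  0.947 -0.002]
 [ 0.    -0.002 -1.   ]]
cam pos in tool [ 0.07  -0.001  0.02 ] cam axes in tool [[0.0, 1.0, -0.0], [-0.97, 0.0, -0.25], [-0.25, 0.0, 0.97]] 364.79393392242787
```

View pics/topc.png

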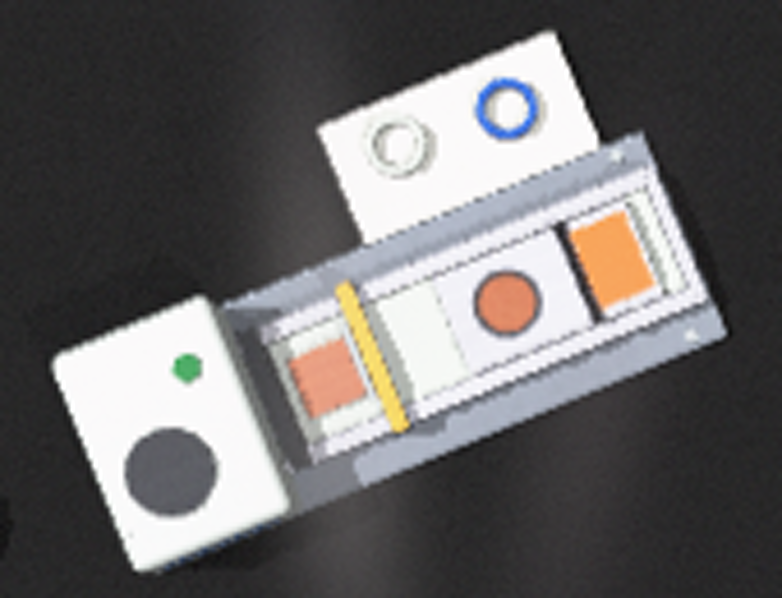

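Emit:
apply_moves --deltas '[[0,[-39,-31,3],0],[0,[-39,-31,3],0],[0,[-39,-31,3],0],[0,[-39,-31,3],0],[0,[-39,-32,3],0]]' --grip_force 20

```text
t: 0.72
tool_pos: [0.328, 0.3561, 0.3893]
orientation: [-0.512, -3.099, 0.001]
force: [0.8, 0.3, 0.5]
opening: 0.0474
```

Emit:
apply_moves --deltas '[[0,[-39,-31,3],0],[0,[-39,-32,3],0],[0,[-39,-31,3],0],[0,[-39,-32,3],0],[0,[-39,-31,3],0]]'

```text
t: 1.35
tool_pos: [0.4621, 0.1446, 0.3744]
orientation: [-0.513, -3.099, 0.0]
force: [0.6, 0.8, -0.1]
opening: 0.0011
```

Emit:
apply_moves --deltas '[[0,[-39,-31,3],0],[0,[-39,-32,3],0],[0,[-39,-31,3],0],[0,[-39,-32,3],0],[0,[-38,-31,3],0]]'

```text
t: 1.98
tool_pos: [0.5953, -0.0665, 0.3591]
orientation: [-0.513, -3.099, -0.0]
force: [0.5, 0.9, -0.0]
opening: 0.0004
```

Emit:
apply_moves --deltas '[[0,[0,0,0],0.174],[0,[0,0,0],0.174],[0,[0,0,0],0.174],[0,[0,0,0],0.174],[0,[0,0,0],0.17]]'

```text
t: 2.6
tool_pos: [0.5946, -0.0649, 0.3591]
orientation: [-1.773, -2.592, 0.001]
force: [0.2, 0.8, 0.1]
opening: 0.0007
```

Run:
```python
from h import *
s=robot.read_state();print(s['t'],s['tool_pos'],s['orientation'],s['q'].round(2),s['opening'])
T=cv2.Rodrigues(s['orientation'])[0];print(T[:,0].round(3),np.arctan2(T[1,0],T[0,0]))
w=viewer.get_calibration("wrist");np.savez("w1.npz",**{k:np.array(v) for k,v in w.items()})
im=viewer.read_camera("wrist");cv2.imwrite("pics/w1.png",cv2.resize(im,(784,588),interpolation=cv2.INTER_CUBIC))
```

```text
2.6 [ 0.59455532 -0.06491875  0.35907874] [-1.77261011e+00 -2.59244249e+00  7.13316301e-04] [-0.19  0.15  1.55  0.    1.44 -0.57] 0.0006878769245723924
[-0.363  0.932  0.001] 1.9421049295781276
```

View pics/w1.png

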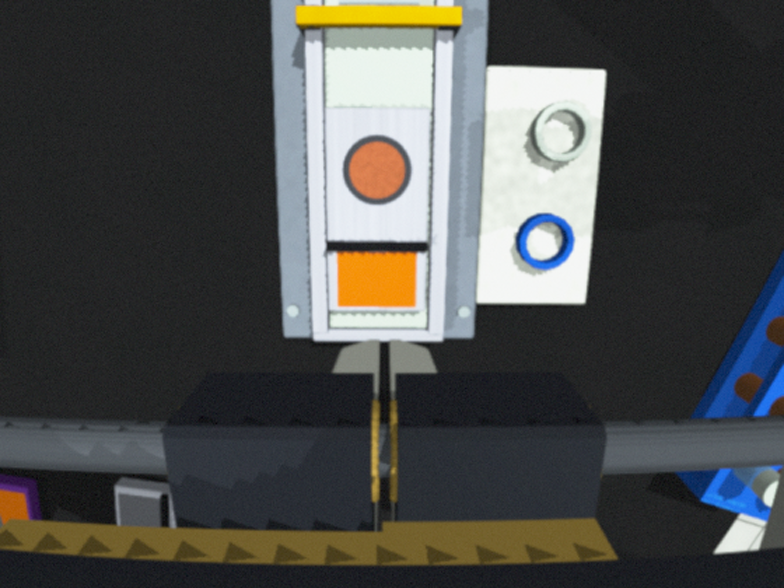

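The wrist view (×1.4) shows the gate's front edge at (297–461, 27) and the nose edge at (329–431, 107). The pad spans (337–417, 252–307), and the fingers are centred on the lane.

Run:
```python
from h import *
w=dict(np.load("w1.npz"));s=robot.read_state();T=cv2.Rodrigues(s['orientation'])[0]
f=lambda a,z:((ray(w,np.array(a)/1.4,z)-s['tool_pos'])@T*1000).round(1)
print("pad (tool mm)",f([[337,252],[416,252],[336,307],[417,307]],.038),f([[376.5,279.5]],.038))
print("nose",f([[329,107],[431,107]],.038),"rear",f([[328,312],[426,312]],.038))
print("gate",f([[297,27],[461,27]],.044),"railinner",f([[321,100],[438,100],[327,300],[431,300]],.031))
print("railout",f([[305,60],[453,60],[314,335],[442,335]],.031))
```

```text
pad (tool mm) [[ 15.1 -28.9 321.2]
 [ 15.5  18.3 321.1]
 [-19.1 -30.  321.1]
 [-18.7  19.7 321.1]] [[ -1.6  -5.2 321.1]]
nose [[ 97.9 -32.5 321.2]
 [ 98.4  24.9 321.2]] rear [[-22.4 -34.9 321.1]
 [-21.8  25.4 321.1]]
gate [[139.3 -48.7 315.2]
 [139.9  39.6 315.2]] railinner [[102.5 -37.8 328.2]
 [103.   29.5 328.2]
 [-16.7 -36.2 328.1]
 [-16.1  28.9 328.1]]
railout [[124.5 -46.6 328.2]
 [125.1  37.4 328.2]
 [-39.9 -45.  328.1]
 [-39.2  36.6 328.1]]
```

Emit:
apply_moves --deltas '[[0,[5,-4.5,40],0],[0,[0,0,40],0],[0,[0,0,30],0],[0,[0,0,15],0],[0,[0,0,0],0]]'

```text
t: 3.28
tool_pos: [0.5882, -0.0619, 0.2337]
orientation: [-1.763, -2.598, 0.002]
force: [0.1, -0.8, 0.6]
opening: 0.0006
```

Run:
```python
from h import *
s=robot.read_state();print(s['t'],s['tool_pos'],s['force'])
im=viewer.read_camera("wrist");cv2.imwrite("pics/w2.png",cv2.resize(im,(784,588),interpolation=cv2.INTER_CUBIC))
```

```text
3.275 [ 0.58823703 -0.06186178  0.23368115] [ 0.06961516 -0.77589567  0.60657719]
```

View pics/w2.png

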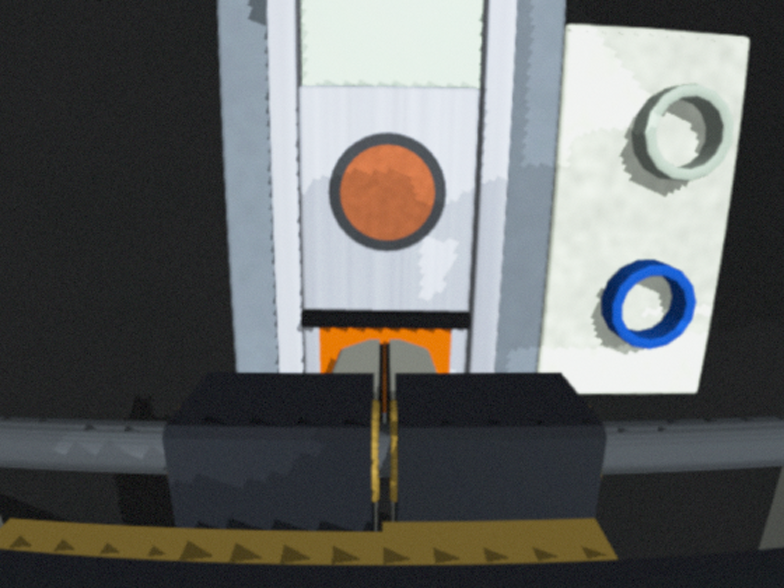

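The tips are centred on the orange pad just behind the rib, with their front edge at y≈340 and the rib at y≈320. Next I press.

Emit:
apply_moves --deltas '[[0,[0,0,6],0],[0,[0,0,3],0],[0,[0,0,3],0],[0,[0,0,2],0],[0,[0,0,0],0]]'

```text
t: 3.95
tool_pos: [0.589, -0.062, 0.2212]
orientation: [1.765, 2.598, 0.001]
force: [0.2, 0.4, 4.4]
opening: 0.0003
```

Emit:
apply_moves --deltas '[[0,[0,0,2],0],[0,[0,0,2],0],[0,[0,0,2],0],[0,[0,0,2],0],[0,[0,0,0],0]]'

```text
t: 4.58
tool_pos: [0.5892, -0.062, 0.2151]
orientation: [1.765, 2.598, 0.0]
force: [-8.7, 0.9, 20.4]
opening: 0.0003
```

Run:
```python
from h import *
s=robot.read_state();print(s['t'],s['tool_pos'],s['force'],s['wrist_torque'])
im=viewer.read_camera("wrist");a=cv2.resize(im,(560,420))
b=viewer.read_camera("side")[130:270,190:360]
cv2.imwrite("pics/w3.png",np.hstack([cv2.resize(im[150:400,80:460],(480,316),interpolation=cv2.INTER_CUBIC),cv2.resize(b,(316,316),interpolation=cv2.INTER_CUBIC)]))
print(robot.read_state()['force'])
```

```text
4.575 [ 0.58916191 -0.06198751  0.21507413] [-8.67857976  0.92714225 20.44861569] [ 0.15968719  1.65131074 -0.00249466]
[-7.95794506  1.14697507 20.29768603]
```

View pics/w3.png

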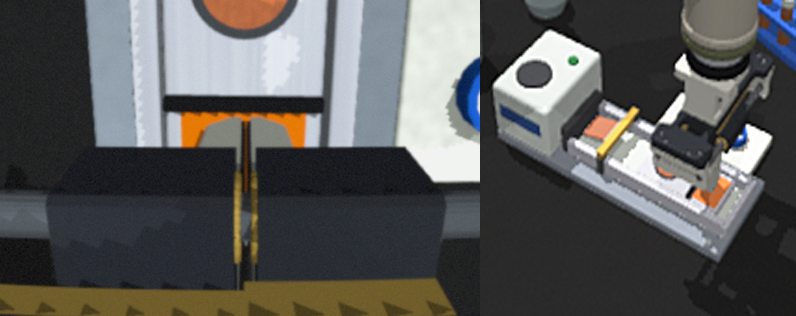

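Emit:
apply_moves --deltas '[[0,[3,-0.5,0.5],0],[0,[6,-0.5,0.5],0],[0,[7,-0.5,0],0],[0,[7,0,0],0],[0,[7,0,0],0]]'

```text
t: 5.3
tool_pos: [0.5787, -0.0364, 0.2153]
orientation: [1.761, 2.59, 0.002]
force: [3.2, -9.3, 13.4]
opening: 0.0003
```

Run:
```python
from h import *
s=robot.read_state();print(s['t'],s['tool_pos'],s['force'],s['wrist_torque'])
print((cv2.Rodrigues(s['orientation'])[0].T@s['force']).round(1))
im=viewer.read_camera("wrist")
cv2.imwrite("pics/w4.png",cv2.resize(im[:300],(784,420),interpolation=cv2.INTER_CUBIC))
```

```text
5.3 [ 0.578707   -0.03635579  0.21528947] [ 3.19478498 -9.31156092 13.37985009] [-1.79675559 -0.59539042 -0.04683412]
[ -9.9  -0.4 -13.3]
```

View pics/w4.png

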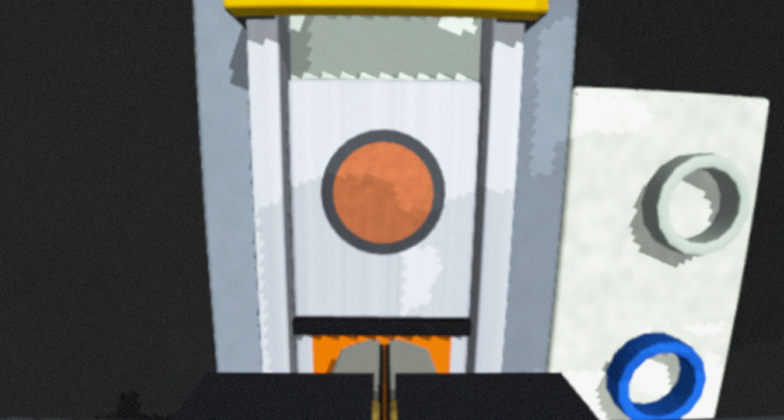

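The holder slides with the tips. The nose edge is at y≈80 and the gate at y≈12, with the lane centred. Pressing force has dropped to 13 N, so I add press before the gate.

Emit:
apply_moves --deltas '[[0,[0,0,1],0],[0,[3,0,0.5],0],[0,[5,0,0.5],0],[0,[5,0,0],0]]'

```text
t: 5.85
tool_pos: [0.5752, -0.0253, 0.2152]
orientation: [1.759, 2.586, 0.003]
force: [4.9, -12.9, 18.7]
opening: 0.0004
```

Emit:
apply_moves --deltas '[[0,[0,0,1],0],[0,[4,0,0.5],0],[0,[5,0,0.5],0],[0,[5,0,0],0]]'

```text
t: 6.35
tool_pos: [0.5713, -0.0135, 0.2151]
orientation: [1.757, 2.582, 0.003]
force: [4.4, -20.6, 28.3]
opening: 0.0005
```

Run:
```python
from h import *
s=robot.read_state();T=cv2.Rodrigues(s['orientation'])[0]
print(s['t'],s['tool_pos'],T.round(3),(T.T@s['force']).round(1))
im=viewer.read_camera("wrist")
cv2.imwrite("pics/w5.png",cv2.resize(im[:300],(784,420),interpolation=cv2.INTER_CUBIC))
```

```text
6.35 [ 0.5713004  -0.01354287  0.21505597] [[-0.367  0.93   0.016]
 [ 0.93   0.367 -0.009]
 [-0.014  0.012 -1.   ]] [-21.2  -3.2 -28. ]
```

View pics/w5.png

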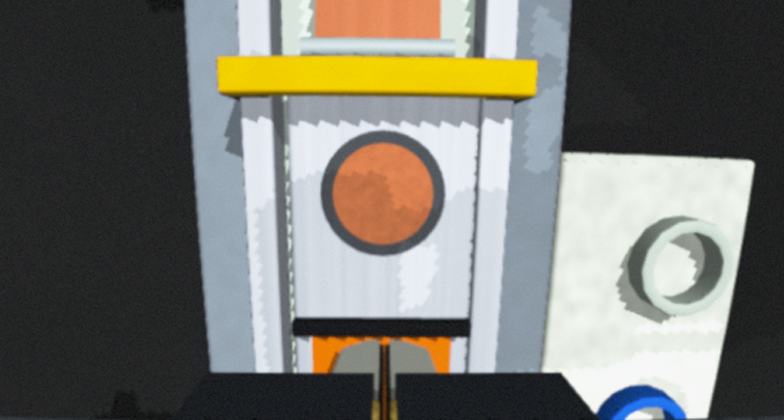

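The nose is now under the gate bar (gate at y 58–95, holder visible up to it), and the holder is straight. I keep sliding.

Emit:
apply_moves --deltas '[[0,[5,0,0],0],[0,[5,0,0],0],[0,[5,0,0],0],[0,[5,0,0],0]]'

```text
t: 6.9
tool_pos: [0.5641, 0.0051, 0.2151]
orientation: [1.757, 2.582, 0.003]
force: [5.2, -22.8, 30.0]
opening: 0.0005
```

Emit:
apply_moves --deltas '[[0,[5,0,0],0],[0,[5,0,0],0],[0,[5,0,0],0],[0,[5,0,0],0]]'

```text
t: 7.4
tool_pos: [0.5569, 0.0238, 0.2151]
orientation: [1.757, 2.582, 0.004]
force: [5.7, -23.3, 30.3]
opening: 0.0004
```

Emit:
apply_moves --deltas '[[0,[3,0,0],0],[0,[2,0,0],0],[0,[2,0,0],0],[0,[0,0,0],0]]'

```text
t: 7.9
tool_pos: [0.5546, 0.0303, 0.2151]
orientation: [1.756, 2.582, 0.005]
force: [6.7, -22.5, 28.7]
opening: 0.0004
```

Run:
```python
from h import *
s=robot.read_state();T=cv2.Rodrigues(s['orientation'])[0]
print(s['t'],s['tool_pos'],(T.T@s['force']).round(1))
w=viewer.get_calibration("wrist");np.savez("w6.npz",**{k:np.array(v) for k,v in w.items()})
im=viewer.read_camera("wrist")
cv2.imwrite("pics/w6.png",cv2.resize(im,(784,588),interpolation=cv2.INTER_CUBIC))
```

```text
7.9 [0.55463699 0.03025552 0.21512625] [-23.8  -1.6 -28.4]
```

View pics/w6.png

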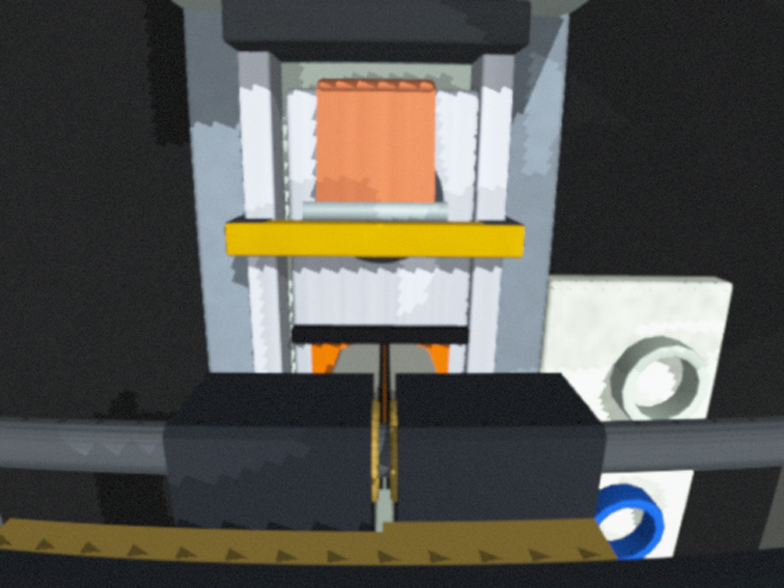

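The nose edge is at y≈92. The leaf is lifted and riding on the holder, with the dark stop's foot at y≈62. I measure the remaining gap.

Run:
```python
from h import *
w=dict(np.load("w6.npz"));s=robot.read_state();T=cv2.Rodrigues(s['orientation'])[0]
f=lambda a,z:((ray(w,np.array(a)/1.4,z)-s['tool_pos'])@T*1000).round(1)
print("nose",f([[300,92],[465,92]],.029),"stopfoot",f([[380,62]],.017),"stop top edge",f([[380,45]],.046))
print("gate",f([[227,256],[522,256]],.034),"rib",f([[293,342],[467,342]],.029))
```

```text
nose [[ 89.5 -26.3 184.6]
 [ 89.5  24.2 185.2]] stopfoot [[100.2  -1.9 196.7]] stop top edge [[ 99.5  -1.7 167.8]]
gate [[ 39.3 -50.8 179.9]
 [ 39.1  43.7 181.2]] rib [[  8.2 -32.  185.6]
 [  7.9  28.1 186.4]]
```

About 9.5 mm remains, and the tips bear on the rib.

Emit:
apply_moves --deltas '[[0,[3,0,0],0],[0,[3,0,0],0],[0,[2,0,0],0],[0,[0,0,0],0]]'

```text
t: 8.45
tool_pos: [0.5517, 0.0379, 0.2152]
orientation: [1.756, 2.582, 0.005]
force: [7.1, -22.9, 28.5]
opening: 0.0004
```

Emit:
apply_moves --deltas '[[0,[1,0,0],0],[0,[1,0,0],0],[0,[0,0,0],0]]'

```text
t: 8.82
tool_pos: [0.551, 0.0396, 0.2152]
orientation: [1.756, 2.582, 0.005]
force: [7.0, -22.6, 28.6]
opening: 0.0004
```

Emit:
apply_moves --deltas '[[0,[1,0,0],0],[0,[1,0,0],0],[0,[0,0,0],0]]'

```text
t: 9.2
tool_pos: [0.5507, 0.0402, 0.2152]
orientation: [1.755, 2.579, 0.003]
force: [10.8, -31.0, 24.9]
opening: 0.0002
```

It met the stop: the push force stepped from 24 to 33 N and motion ceased. I relieve the push gradually, then lift off.

Emit:
apply_moves --deltas '[[0,[-2,0,-1],0],[0,[-1.5,0,-2],0],[0,[-1,0,-2],0],[0,[-0.5,0,-2],0],[0,[0,0,0],0]]'

```text
t: 9.82
tool_pos: [0.5498, 0.0379, 0.2174]
orientation: [1.76, 2.587, 0.003]
force: [14.6, -15.8, -0.4]
opening: 0.0005
```

Emit:
apply_moves --deltas '[[0,[-1.5,0.5,0],0],[0,[-1,0.5,0],0],[0,[0,0,0],0]]'

```text
t: 10.2
tool_pos: [0.5505, 0.0371, 0.2163]
orientation: [1.763, 2.591, 0.002]
force: [10.5, -8.8, -1.5]
opening: 0.0004
```

Run:
```python
from h import *
s=robot.read_state();T=cv2.Rodrigues(s['orientation'])[0]
print(s['t'],s['tool_pos'],(T.T@s['force']).round(1))
w=viewer.get_calibration("wrist")
im=viewer.read_camera("wrist")
cv2.imwrite("pics/w7.png",cv2.resize(im,(784,588),interpolation=cv2.INTER_CUBIC))
```

```text
10.2 [0.55047955 0.03707576 0.21625303] [-12.    6.5   1.6]
```

View pics/w7.png

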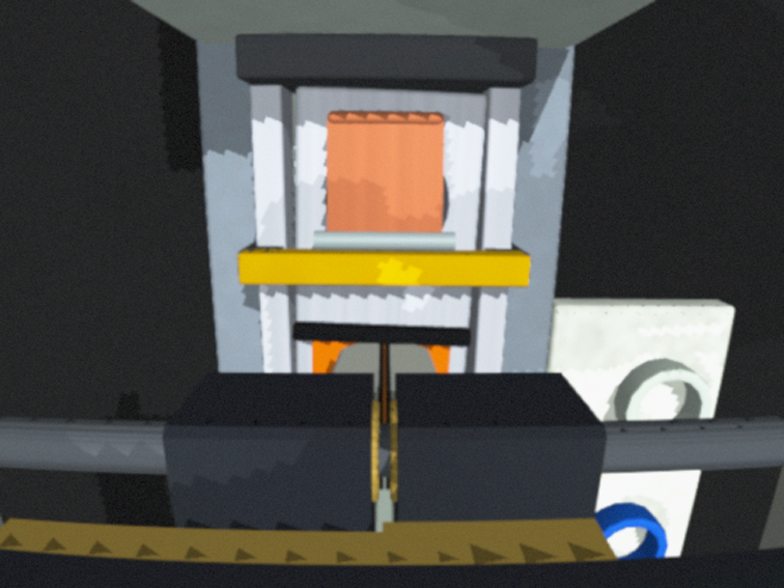

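The nose is at the stop, but the holder is turned about 2° (rib tilted from y≈323 to 330) because the tip drifted left as I released. I press again, bring the tail back right, and push flush.

Emit:
apply_moves --deltas '[[0,[-2,0,2],0],[0,[0,1,2],0],[0,[0,1,1],0],[0,[0,0.5,0],0],[0,[0,0,0],0]]'

```text
t: 10.88
tool_pos: [0.5521, 0.0367, 0.215]
orientation: [1.765, 2.597, -0.003]
force: [-25.0, -7.3, 51.8]
opening: 0.0006
```

Emit:
apply_moves --deltas '[[0,[2,0,0.5],0],[0,[2,0,0],0],[0,[2,0,0],0],[0,[0,0,0],0]]'

```text
t: 11.38
tool_pos: [0.5518, 0.0392, 0.2151]
orientation: [1.76, 2.589, -0.005]
force: [-10.8, -27.0, 39.4]
opening: 0.0005
```

Run:
```python
from h import *
s=robot.read_state();T=cv2.Rodrigues(s['orientation'])[0]
print(s['t'],s['tool_pos'],(T.T@s['force']).round(1))
im=viewer.read_camera("wrist");cv2.imwrite("pics/w8.png",im)
h=cv2.cvtColor(im,cv2.COLOR_BGR2HSV)
for n in("w7","w8"):
    a=cv2.imread(f"pics/{n}.png");k=a.shape[1]/560
    if k>1:a=cv2.resize(a,(560,420),interpolation=cv2.INTER_AREA)
    g=a.max(2).astype(int)
    # rib slope: dark rows in 222..250
    xs=np.r_[220:325:5];ys=[np.average(np.r_[222:246],weights=np.clip(90-g[222:246,x],0,None)+1e-6) for x in xs]
    y=(cv2.inRange(cv2.cvtColor(a,cv2.COLOR_BGR2HSV),(20,150,120),(35,255,255))>0)
    gx=np.r_[180:370:5];gy=[np.nonzero(y[150:230,x])[0].mean()+150 for x in gx]
    print(n,"rib slope",np.polyfit(xs,ys,1).round(4),"gate",np.polyfit(gx,gy,1).round(4))
```

```text
11.375 [0.55180794 0.0391705  0.21508202] [-21.6 -19.9 -39.2]
w7 rib slope [3.680000e-02 2.282651e+02] gate [8.800000e-03 1.886087e+02]
w8 rib slope [2.150000e-02 2.328734e+02] gate [9.600000e-03 1.902463e+02]
```

Emit:
apply_moves --deltas '[[0,[1,0,-1.5],0],[0,[2,0,-1],0],[0,[1,0,0],0],[0,[0,0,0],0]]'

```text
t: 11.92
tool_pos: [0.5517, 0.0409, 0.2154]
orientation: [1.758, 2.583, -0.005]
force: [13.0, -37.8, 5.4]
opening: 0.0003
```

```bash
cat > slope.py <<'E'
from h import *
import sys
s=robot.read_state();T=cv2.Rodrigues(s['orientation'])[0]
print(s['t'],s['tool_pos'],(T.T@s['force']).round(1))
a=viewer.read_camera("wrist");cv2.imwrite(f"pics/{sys.argv[1]}.png",a)
g=a.max(2).astype(int)
xs=np.r_[220:325:5];ys=[np.average(np.r_[222:246],weights=np.clip(90-g[222:246,x],0,None)+1e-6) for x in xs]
y=(cv2.inRange(cv2.cvtColor(a,cv2.COLOR_BGR2HSV),(20,150,120),(35,255,255))>0)
gx=np.r_[180:370:5];gy=[np.nonzero(y[150:230,x])[0].mean()+150 for x in gx]
print("rib",np.polyfit(xs,ys,1).round(4),"gate",np.polyfit(gx,gy,1).round(4))
E
python3 slope.py w9
```

```text
11.925 [0.55167472 0.04087074 0.21538135] [-40.   -1.7  -4.8]
rib [4.800000e-03 2.380273e+02] gate [1.140000e-02 1.914074e+02]
```

Emit:
apply_moves --deltas '[[0,[-2,0,0],0],[0,[-2,0,0],0],[0,[-1,0,0],0],[0,[0,0,0],0]]'

```text
t: 12.48
tool_pos: [0.5524, 0.0394, 0.2153]
orientation: [1.761, 2.589, 0.0]
force: [3.7, -18.4, 14.2]
opening: 0.0003
```

```bash
python3 slope.py w10
```

```text
12.475 [0.55242655 0.03935408 0.21528026] [-18.6  -3.2 -14. ]
rib [7.800000e-03 2.367414e+02] gate [9.700000e-03 1.907529e+02]
```

Emit:
apply_moves --deltas '[[0,[-1.5,0,0],0],[0,[-1.5,0,0],0],[0,[0,0,0],0]]'

```text
t: 12.9
tool_pos: [0.5529, 0.0385, 0.2153]
orientation: [1.762, 2.592, 0.003]
force: [-0.5, -6.3, 18.4]
opening: 0.0005
```

```bash
python3 slope.py w11
```

```text
12.9 [0.55286578 0.03848782 0.21525185] [ -5.7  -2.6 -18.4]
rib [9.000000e-03 2.361507e+02] gate [1.160000e-02 1.897825e+02]
```

Square with little side force, so now I lift off.

Emit:
apply_moves --deltas '[[0,[0,0,-2],0],[0,[0,0,-2],0],[0,[0,0,-2],0],[0,[0,0,-2],0],[0,[0,0,-2],0]]'

```text
t: 13.58
tool_pos: [0.5518, 0.0383, 0.2223]
orientation: [1.764, 2.594, 0.0]
force: [6.6, -7.5, -1.7]
opening: 0.0006
```

```bash
python3 slope.py w12
```

```text
13.575 [0.55180829 0.03834661 0.22229986] [-9.4  3.4  1.7]
rib [2.220000e-02 2.314949e+02] gate [7.000000e-03 1.884906e+02]
```

Emit:
apply_moves --deltas '[[0,[0,1,0],0],[0,[-1.5,0,0],0],[0,[-1.5,0,0],0],[0,[0,0,-3],0],[0,[0,0,-5],0]]'

```text
t: 14.25
tool_pos: [0.5522, 0.0375, 0.2295]
orientation: [-1.765, -2.597, 0.001]
force: [-0.6, 0.1, 0.2]
opening: 0.0006
```

Emit:
apply_moves --deltas '[[0,[0,0,-30],0],[0,[0,0,-50],0],[0,[0,0,-50],0],[0,[0,0,0],0]]'

```text
t: 14.75
tool_pos: [0.5541, 0.0376, 0.3658]
orientation: [1.761, 2.592, 0.009]
force: [0.3, -0.2, 0.4]
opening: 0.0003
```

Run:
```python
from h import *
s=robot.read_state();print(s['t'],s['tool_pos'],s['force'])
w=viewer.get_calibration("wrist");np.savez("w13.npz",**{k:np.array(v) for k,v in w.items()})
im=viewer.read_camera("wrist");cv2.imwrite("pics/w13.png",cv2.resize(im[0:300,100:500],(800,600),interpolation=cv2.INTER_CUBIC))
```

```text
14.75 [0.55406183 0.03764904 0.36580859] [ 0.269088   -0.22626752  0.38115672]
```

View pics/w13.png

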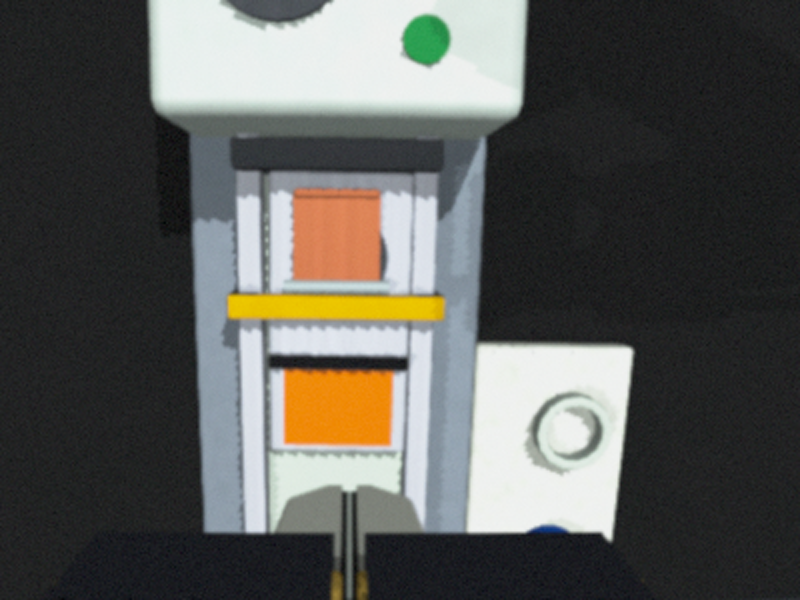

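Run:
```python
from h import *
w=dict(np.load("w13.npz"));s=robot.read_state();T=cv2.Rodrigues(s['orientation'])[0]
f=lambda a,z:((ray(w,np.array(a)/2+[100,0],z)-s['tool_pos'])@T*1000).round(1)[:,:2].tolist()
print("gate",f([[229,319],[443,319]],.034),f([[229,297],[443,297]],.044))
print("nose",f([[270,172],[412,174]],.034),"stop top edge",f([[233,168],[441,168]],.046),"stop foot",f([[340,172]],.03))
print("padmid",f([[338,407]],.034),"rear",f([[273,449],[400,451]],.034),"rib rear top",f([[270,367],[407,369]],.039))
print("rail in",f([[263,400],[411,400]],.031))
```

```text
gate [[30.5, -49.6], [30.4, 41.8]] [[40.8, -47.7], [40.7, 40.2]]
nose [[90.8, -30.7], [90.1, 27.4]] stop top edge [[91.6, -44.1], [91.6, 37.8]] stop foot [[91.0, -2.1]]
padmid [[-8.3, -3.2]] rear [[-27.6, -32.3], [-28.7, 24.4]] rib rear top [[10.5, -32.1], [9.6, 26.4]]
rail in [[-5.8, -36.4], [-5.9, 29.1]]
```

Run:
```python
from h import *
print(order.close_job())
```

```text
the job is handed in; nothing more can be done
None
```

The sample holder is loaded. I pressed it down on the orange pad, slid it under the gate bar and the leaf spring until its nose met the end stop, released it, and raised the arm about 14 cm clear. I handed the job in at about 15 s.

**Stop contact:** the push force stepped from 24 to 33 N and motion ceased, and pushing again to 40 N gave no further travel.

**Final wrist picture:**
- The nose is at the stop, within about 1 mm.
- The pad centre is 38.8 mm behind the gate's front edge, against 40 mm nominal.
- The holder is about 1 mm from the lane's centre and turned about 0.7°.
- Measured tool force was about 0 N, so the robot was touching nothing.

**What went less well:**
- On my first release the tip drifted sideways and turned the holder about 2°. I pressed it again, squared it against the stop and released more gently.
- During that correction the fingertips briefly pressed with 52 N vertically, which is under the 120 N wrist limit. The 40 N limit applies to the arm and gripper body, and I took it not to cover the fingertips.
- At lift-off the tip still bore lightly on the rib, about 9 N, before I backed it off.

I did not see anything else move. The wrist pictures showed only the gate area and the rings, and I took no final top view to check the rest of the bench.

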